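Make up the titration kit and the weighing kit

TASK

Make up two kits from the stock on the lab bench. The two-compartment tray is the titration kit: stand the conical flask in its larger compartment and the small black-capped amber bottle in its smaller one. The three-compartment tray is the weighing kit: the squat amber jar goes in the largest compartment, the porcelain crucible in the middle one and the brass weight in the smallest; set everything down gently, upright on the compartment floor, without dropping it or knocking anything over, and leave the large blue-capped bottle, the mortar and the wash bottle where they are.

Things in the scene. Friction and masses are not known exactly. Their poses are not given: they have to be found in the camera images.
- bottle: Small amber glass reagent bottle with a black screw cap, loose, standing on the bench. Body 44 mm in diameter from the foot up to 62 mm, then a shoulder narrowing to the neck; cap 28 mm in diameter from 80 to 94 mm; 94 mm tall overall. About 0.16 kg. Origin at the centre of its underside, z up.
- flask: Conical glass flask with a rubber stopper, loose, standing. Foot 60 mm in diameter; it narrows as a cone from 6 mm to 66 mm height, then a straight neck 26 mm in diameter from 66 to 106 mm (the place to grip) with a thin rim near its top and a stopper up to 116 mm. About 0.12 kg. Origin at the centre of its underside, z up.
- jar: Squat wide amber glass jar with a black lid as wide as the jar, loose, standing. A plain cylinder 54 mm in diameter and 60 mm tall. About 0.14 kg. Origin at the centre of its underside, z up.
- crucible: Open white porcelain crucible, loose, standing. 44 mm tall, foot 34 mm in diameter widening to 46 mm at 12 mm height, then straight-sided, wall 3 mm. About 0.07 kg. Origin at the centre of its underside, z up.
- weight: Brass balance weight with a knob on top, loose, standing. Cylinder 32 mm in diameter up to 38 mm, then a 14 mm neck and a knob 22 mm in diameter up to 52 mm. About 0.25 kg. Origin at the centre of its underside, z up.
- tray_two: White kit tray, grey floor, with TWO compartments, fixed. 88 mm (its x) by 156 mm (its y), 14 mm high, walls and divider 4 mm, floor 4 mm thick (things stand at z = 4 mm). Both compartments are 80 mm along x, centred on x = 0. Larger: 80 mm along y, centred at y = -34 mm. Smaller: 64 mm along y, centred at y = +42 mm. Origin at the centre of its underside, z up.
- tray_three: White kit tray, grey floor, with THREE compartments in a row, fixed. 88 mm (its x) by 208 mm (its y), 14 mm high, walls 4 mm, floor 4 mm thick (things stand at z = 4 mm). All are 80 mm along x, centred on x = 0. Along y: largest 76 mm, centred at -62 mm; middle 66 mm, at +13 mm; smallest 50 mm, at +75 mm. Origin at the centre of its underside, z up.
- big_bottle: Bystander: large amber glass bottle with a blue cap, 72 mm in diameter, 150 mm tall, loose, standing beyond the work; not part of either kit. Origin at the centre of its underside.
- mortar: Bystander: white porcelain mortar (thick open bowl), 92 mm across the rim, 55 mm tall, loose; not part of either kit. Origin at the centre of its underside.
- wash_bottle: Bystander: white plastic wash bottle with a red cap and a thin bent spout, 60 mm in diameter, cap top at 128 mm, spout up to about 162 mm and reaching 60 mm to its own +y, loose; not part of either kit. Origin at the centre of its underside.
There are look-alikes about, which are no part of the job. What is shaped like the flask but green is not meant.

How it is judged:
At the end, for the whole second after the job is handed in: Each kit thing stands in its own compartment as the goal says, on the tray floor (underside 1 to 8 mm above the tray's underside), wholly inside that compartment's walls (2 mm allowance), within 0.1 rad of upright, at rest (under 0.02 m/s) and released (x of bottle in the frame of tray_two between -0.02 and 0.02 m and y of bottle in the frame of tray_two between 0.03 and 0.054 m and z of bottle in the frame of tray_two between 0.001 and 0.008 m and angle between each of bottle, flask, jar, crucible, weight's own z axis and vertical below 0.1 rad and linear speed of each of bottle, flask, jar, crucible, weight below 0.02 m/s and x of flask in the frame of tray_two between -0.012 and 0.012 m and y of flask in the frame of tray_two between -0.046 and -0.022 m and z of flask in the frame of tray_two between 0.001 and 0.008 m and x of jar in the frame of tray_three between -0.015 and 0.015 m and y of jar in the frame of tray_three between -0.075 and -0.049 m and z of jar in the frame of tray_three between 0.001 and 0.008 m and x of crucible in the frame of tray_three between -0.019 and 0.019 m and y of crucible in the frame of tray_three between 0.001 and 0.025 m and z of crucible in the frame of tray_three between 0.001 and 0.008 m and x of weight in the frame of tray_three between -0.026 and 0.026 m and y of weight in the frame of tray_three between 0.064 and 0.086 m and z of weight in the frame of tray_three between 0.001 and 0.008 m); the robot touches nothing.
It fails at once if a thing of the kits is dropped or thrown (over 0.5 m/s while the fingers do not touch it: a fall of more than about 13 mm) ((linear speed of bottle above 0.5 m/s and contact force between the fingers and bottle below 0.01 N) or (linear speed of flask above 0.5 m/s and contact force between the fingers and flask below 0.01 N) or (linear speed of jar above 0.5 m/s and contact force between the fingers and jar below 0.01 N) or (linear speed of crucible above 0.5 m/s and contact force between the fingers and crucible below 0.01 N) or (linear speed of weight above 0.5 m/s and contact force between the fingers and weight below 0.01 N)).
It fails at once if a thing of the kits or a bystander is knocked over (tilted more than 0.8 rad) (angle between any of bottle, flask, jar, crucible, weight, big_bottle, mortar, wash_bottle's own z axis and vertical above 0.8 rad).
It fails at once if a bystander (large bottle, mortar or wash bottle) is moved by more than 25 mm (distance of any of big_bottle, mortar, wash_bottle from where it was at the start of the episode above 0.025 m).
It also fails if it takes over 128 s, if anything falls off the work surface, if the arm or the gripper's body presses on something with over 40 N, if the wrist force passes 120 N, or if a joint passes its speed limit or range.

ROBOT

A 7-joint arm with a two-finger parallel gripper is mounted at the origin on the work surface. World frame = base frame: x ahead of the robot, y to its left, z up, the work surface at z = 0. Lengths are in m, angles in rad, forces in N, time in s.
With the tool pointing down it reaches from about 0.4 to 0.85 m from the base axis. Payload 10.4 kg.
Tool frame: the origin (TCP) lies at the centre of the arm's flange, where the gripper is bolted on; the fingertips stand 173 mm ahead of it and the grasp point (between the pads) lies 155 mm ahead of it; z points along the fingers, y is the line along which they close (so a half turn about z gives the same grasp; the last joint's range is limited). The gripper opens to 85 mm and grips with 20 to 120 N. Pads are 22 mm wide; open, the fingers measure 114 mm over their backs; the gripper's body (76 mm by 85 mm) begins 54 mm behind the grasp point. The pads swing forward as they close: fully open they stand 13 mm farther back than shut.
Start: joints at [-1.292, 0.332, -0.065, 1.46, 0.022, 1.35, -0.088], TCP at [0.186, 0.597, 0.405] pointing down, gripper open.
Joint ranges: [-2.6, 2.6], [-0.5, 2.12], [-1.47, 1.34], [0.16, 2.42], [-1.27, 4.41], [0.06, 2.06], [-2.6, 2.6]. Speed limits (rad/s): [2.22, 2.22, 2.79, 2.79, 3.14, 3.14, 3.14].

INTERFACE

Orientations are given as a unit quaternion [x, y, z, w].
In Python, from workcell import manip, viewer, finder gives the robot as it stands.
- The arm moves only by the tool arm_command, never from a script. Its argument "plan" is a list of rows, each an object with "dp": the shift along the tool's x, y, z in mm, a list of three; "spin": the turn about the tool's z in rad. A call has 1 to 5 rows; each row shifts and turns the commanded pose from where the row before left it, along the tool's axes as they then stand; what a row does not reach is not made up. A row lasts 1/10 s, in which the tool goes at most 50 mm and 8.59 degrees, less where a joint would pass 70% of its speed; a pose out of reach is approached as far as the arm can. A call is refused whole if a number of a shift passes 50 or a number of a turn 0.15, either way. A call with a gripper value outside its range is refused whole. "grip" is the closure, from -1 (fully open) to 1 (shut), set as the call begins (left out, the last holds). The fingers move at their own pace and stop on an object; "newtons" is the grip in N (left out, the last holds). Time passes only in rows, so rows that do not move let the fingers close. It gives the time, the measured TCP pose, the force, the opening and the grip force at its end, in the units of the state.
- manip.get_obs(): the state, without advancing time (a new reading comes with each control period).
- viewer.camera(name): name is "side" or "top" or "wrist"; returns the picture (480x640x3 uint8, blue, green, red); there is no depth.
- viewer.camera_params(name): a dict with "vertical_fov" (degrees; the focal length in pixels is half the picture's height over the tangent of half this angle, whatever the lens; pixels are square), "cx", "cy" (the principal point, pixels), "R" (3x3) and "t" (3): a world point X has camera coordinates R X + t; the wrist camera has in their place "T_tool_cam" (4x4, takes a point from camera to tool coordinates, whose origin is the TCP and whose axes are the flange's). Camera axes: x right, y down, z forward; pixel columns grow to the right and rows downward; lengths in m; the calibration is good to about 2 mm. A picture is of the moment at which its call begins: read the wrist's pose just before it. camera_params takes no time and is no camera call.
- manip.hand_in(): hands the job in; it is judged then, once.
Trained networks look in the newest picture that a camera, given by its name, has taken for a name from the list of things; names that differ only in an ending like _2 or _b are one class to them, and where a whole thing is asked for, a point or a joint stands for the part that bears it (a point fixed in the world has none). Each returns a list of dicts, best first, with "score" (0 to 1); they miss things now and then, are a little off and sometimes report something else, mostly with a low value. They report only what shows in the picture. A call takes as long as a camera call. They do not tell look-alikes from the thing itself.
- finder.find_in(camera, thing): "position" ([x, y, z] in m, in world coordinates, good to about 4 mm: the middle of the surface that is visible of it).
The state is a dict: "clock": time; "joint_pos": joint angles; "joint_velocities": joint speeds; "tau": joint torques, N m; "position": TCP position; "ee_rot": TCP orientation; "ft_force": force on the tool from outside, world axes, zero at the start; "torque": the same for the moment, N m; "grip_width": opening from 0.0 (shut) to 1.0 (fully open); "grasp_force": force on a finger pad.
Only numpy, scipy, OpenCV 4.12 (cv2) and the standard library are available. Lean on these libraries where they do the work, as an engineer would, in place of code of your own. Each camera call takes 0.05 s, during which the arm holds its last target. There are 200 camera calls.

## Working session

There is one attempt and no reset: what is moved stays moved. The work goes in short steps, Python scripts to look and compute and a tool call to move; the robot and the scene stay as the last step left them, time stands still between calls to the robot, and variables do not carry over. Pictures are saved under pics/ and viewed, at most 17 in all, crops included, and the job is handed in when it is done.

Besides the shell and the picture viewer there is one more tool, called after ">>>" as name([rows], argument=value, ...), one row to a line, values as JSON. arm_command: Moves the arm, as the interface text tells. Its arguments: {"type":"object","properties":{"plan":{"type":"array","items":{"type":"object","properties":{"dp":{"type":"array","items":{"type":"number"}},"spin":{"type":"number"}}}},"grip":{"type":"number"},"newtons":{"type":"number"}},"required":["plan"]}

```bash
mkdir -p pics
python3 - <<'E'
from workcell import manip, viewer, finder
import cv2,numpy as np
np.set_printoptions(precision=4,suppress=True)
o=manip.get_obs();print(o['clock'],o['position'],o['ee_rot'])
for c in ['top','side']:
    cv2.imwrite(f'pics/{c}0.png',viewer.camera(c)); p=viewer.camera_params(c)
    print(c,p)
    for t in ['bottle','flask','jar','crucible','weight','tray_two','tray_three','big_bottle','mortar','wash_bottle']:
        print(t,[(np.round(d['position'],3).tolist(),round(d['score'],2)) for d in finder.find_in(c,t)[:4]])
print(viewer.camera_params('wrist'))
E
```

```text
0.0 [0.1857 0.5966 0.4039] [ 0.1503  0.9886 -0.0008 -0.0001]
top {'vertical_fov': 52.08920877923248, 'cx': 328.52009697292556, 'cy': 235.7474386729896, 'R': array([[ 0.0119, -0.9991,  0.0399],
       [-0.9981, -0.0143, -0.0597],
       [ 0.0602, -0.0391, -0.9974]]), 't': array([-0.075 ,  0.6124,  0.9225])}
bottle [([0.651, 0.124, 0.066], 0.67)]
flask [([0.654, -0.124, 0.045], 0.94), ([0.652, -0.036, 0.042], 0.75), ([0.679, -0.392, 0.05], 0.75), ([0.76, -0.1, 0.049], 0.55)]
jar [([0.554, 0.01, 0.065], 0.88)]
crucible [([0.462, -0.131, 0.01], 0.62)]
weight [([0.439, 0.119, 0.035], 0.6)]
tray_two [([0.473, -0.336, 0.002], 0.68)]
tray_three [([0.46, -0.133, 0.014], 0.64), ([0.519, 0.294, 0.003], 0.57)]
big_bottle [([0.766, 0.002, 0.116], 0.97)]
mortar [([0.736, -0.286, 0.031], 0.94)]
wash_bottle [([0.738, 0.232, 0.1], 0.93)]
side {'vertical_fov': 49.9716714115448, 'cx': 313.1766131544787, 'cy': 233.35277235934666, 'R': array([[-0.7144, -0.6994,  0.0204],
       [-0.4266,  0.4123, -0.805 ],
       [ 0.5546, -0.5838, -0.5929]]), 't': array([0.4121, 0.3081, 0.5621])}
bottle [([0.637, 0.143, 0.055], 0.89)]
flask [([0.653, -0.024, 0.043], 0.78), ([0.655, -0.116, 0.042], 0.74), ([0.757, -0.09, 0.057], 0.66)]
jar [([0.54, 0.024, 0.052], 0.76)]
crucible [([0.461, -0.119, 0.032], 0.81)]
weight [([0.43, 0.128, 0.04], 0.65)]
tray_two [([0.468, -0.329, 0.006], 0.93)]
tray_three [([0.518, 0.304, 0.007], 0.88)]
big_bottle [([0.76, 0.016, 0.087], 0.65)]
mortar [([0.718, -0.274, 0.043], 0.77)]
wash_bottle [([0.724, 0.25, 0.076], 0.63)]
{'vertical_fov': 58.9633097744552, 'cx': 314.64889160493647, 'cy': 248.2466762690087, 'T_tool_cam': array([[ 0.0002, -0.9485, -0.3167,  0.0812],
       [ 1.    ,  0.0002, -0.    , -0.0005],
       [ 0.0001, -0.3167,  0.9485,  0.0304],
       [ 0.    ,  0.    ,  0.    ,  1.    ]])}
```

View pics/top0.png

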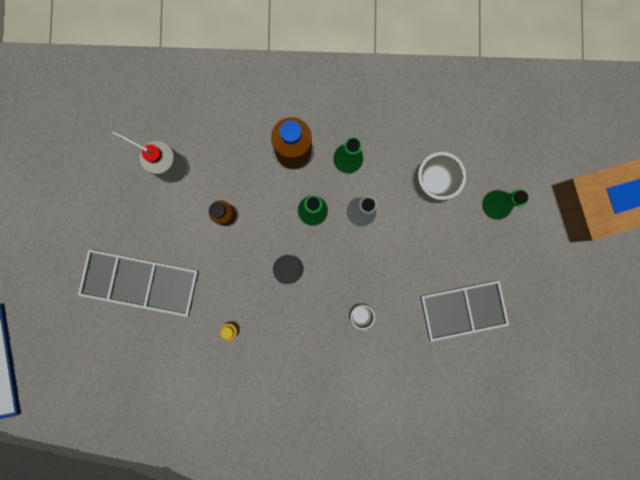

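View pics/side0.png

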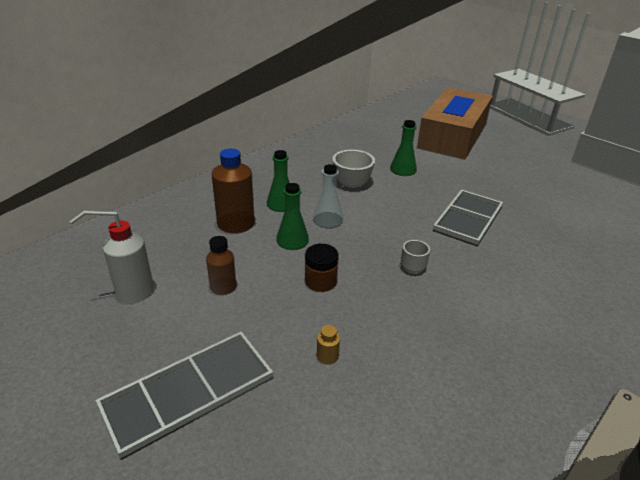

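Top view: the clear flask has its stopper at (368,204), with green look-alikes around it. The bottle cap is at (219,210), the jar lid at (288,269), the crucible at (362,317) and the weight knob at (229,332). Tray_three's large end is on the right and tray_two's large end on the left.

```bash
cat > h.py <<'E'
import cv2,numpy as np
from workcell import manip,viewer,finder
np.set_printoptions(precision=4,suppress=True)
def ray(cam,u,v,z):
    p=viewer.camera_params(cam);f=240/np.tan(np.radians(p['vertical_fov'])/2)
    d=p['R'].T@np.array([(u-p['cx'])/f,(v-p['cy'])/f,1]);c=-p['R'].T@p['t']
    return (c+d*(z-c[2])/d[2])[:2]
E
python3 - <<'E'
from h import *
im=cv2.imread('pics/top0.png')
g=im.min(2)
for name,(x0,y0,x1,y1),L,comps in [('two',(410,270,520,350),(88,156),{'flask':-34,'bottle':42}),('three',(70,240,210,325),(88,208),{'jar':-62,'crucible':13,'weight':75})]:
    m=np.zeros_like(g);m[y0:y1,x0:x1]=(g[y0:y1,x0:x1]>165)*255
    pts=cv2.findNonZero(m); P=np.array([ray('top',u,v,.014) for u,v in pts[:,0]],np.float32)*1000
    (c,s,a)=cv2.minAreaRect(P); b=cv2.boxPoints((c,s,a)); print(name,c,s,a)
    e=[b[1]-b[0],b[2]-b[1]];l=max(e,key=np.linalg.norm);l/=np.linalg.norm(l)
    if (name=='three')!=(l[1]>0): l=-l
    for k,o in comps.items(): print('  goal',k,np.array(c)+l*o,'dir',l)
for n,u,v,z in [('bottlecap',219,210,.094),('bottlefoot',224,213,.03),('flask',368.5,204,.116),('flaskfoot',361,211,.006),('jar',288,269,.06),('crucible',362,317,.044),('weight',228,333,.052)]:
    print(n,ray('top',u,v,z)*1000)
for n,u,v,z in [('bottle',219,244,.094),('flask',330,169,.116),('jar',322,258,.06),('crucible',415,249,.044),('weight',329,330,.052)]:
    print('side',n,ray('side',u,v,z)*1000)
big=cv2.resize(im[180:350,70:520],None,fx=1.75,fy=1.75,interpolation=cv2.INTER_CUBIC);cv2.imwrite('pics/c.png',big)
E
```

```text
two (472.1129150390625, -333.2791442871094) (84.87822723388672, 154.37904357910156) 11.948783874511719
  goal flask [ 465.0736 -300.0158] dir [ 0.207  -0.9783]
  goal bottle [ 480.8085 -374.3691] dir [ 0.207  -0.9783]
three (519.3035888671875, 293.4613952636719) (206.46885681152344, 85.45689392089844) 79.49346923828125
  goal jar [507.9981 232.5009] dir [0.1823 0.9832]
  goal crucible [521.6741 306.2434] dir [0.1823 0.9832]
  goal weight [532.9796 367.204 ] dir [0.1823 0.9832]
bottlecap [651.3741 129.0729]
bottlefoot [652.848  131.3401]
flask [ 663.6349 -131.9042]
flaskfoot [ 663.5606 -130.5353]
jar [549.0745   7.8453]
crucible [ 461.6546 -129.9619]
weight [431.7692 114.9462]
side bottle [642.2957 140.0095]
side flask [ 657.3494 -122.2794]
side jar [538.2973  21.1837]
side crucible [ 459.3772 -122.5225]
side weight [431.2502 119.4171]
```

View pics/c.png

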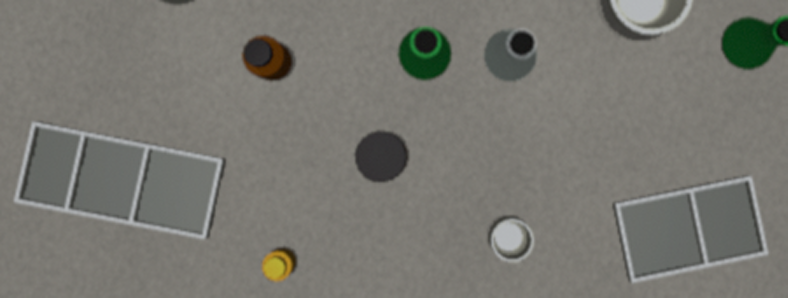

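The crop agrees with my picks. I'll sweep the arm in along its base circle while turning the tool to world-aligned yaw.

>>> arm_command([
  {"dp":[-46,-10,0],"spin":0.08},
  {"dp":[-46,-10,0],"spin":0.08},
  {"dp":[-46,-10,0],"spin":0.08},
  {"dp":[-46,-10,0],"spin":0.08},
  {"dp":[-46,-10,0],"spin":0.08},
], grip=-1, newtons=40)

```text
clock: 1.6
position: [0.3696, 0.449, 0.4048]
ee_rot: [0.345, 0.938, 0.0, 0.0]
ft_force: [0.6, -0.2, -0.1]
grip_width: 1.002
grasp_force: 0.0
```

>>> arm_command([
  {"dp":[-44,-10,0],"spin":0.08},
  {"dp":[-44,-10,0],"spin":0.08},
  {"dp":[-44,-10,0],"spin":0.08},
  {"dp":[-44,-10,0],"spin":0.08},
  {"dp":[-44,-10,0],"spin":0.08},
])

```text
clock: 2.1
position: [0.4735, 0.2504, 0.4048]
ee_rot: [0.525, 0.851, 0.0, 0.0]
ft_force: [1.0, 0.2, -0.1]
grip_width: 0.996
grasp_force: 0.0
```

>>> arm_command([
  {"dp":[-10,0,0],"spin":0.12},
  {"dp":[-10,0,0],"spin":0.12},
  {"dp":[0,0,0],"spin":0.12},
  {"dp":[0,0,0],"spin":0.11},
  {"dp":[0,0,0]},
])

```text
invalid input at $.plan[4]: expected keys dp, spin
```

>>> arm_command([
  {"dp":[-30,0,0],"spin":0.12},
  {"dp":[-30,0,0],"spin":0.12},
  {"dp":[-30,0,0],"spin":0.12},
  {"dp":[-20,0,0],"spin":0.109},
  {"dp":[0,0,0],"spin":0},
])

```text
clock: 2.6
position: [0.5062, 0.1448, 0.405]
ee_rot: [0.71, 0.704, 0.0, 0.0]
ft_force: [0.4, 0.3, -1.2]
grip_width: 1.001
grasp_force: 0.0
```

```bash
cat >> h.py <<'E'
from scipy.spatial.transform import Rotation as Ro
def wray(u,v,z,o):
    p=viewer.camera_params('wrist');f=240/np.tan(np.radians(p['vertical_fov'])/2)
    T=np.eye(4);T[:3,:3]=Ro.from_quat(o['ee_rot']).as_matrix();T[:3,3]=o['position'];T=T@p['T_tool_cam']
    d=T[:3,:3]@np.array([(u-p['cx'])/f,(v-p['cy'])/f,1]);c=T[:3,3]
    return (c+d*(z-c[2])/d[2])[:2]
E
python3 - <<'E'
from h import *
o=manip.get_obs();print(o['clock'],o['position'],o['ee_rot'],o['joint_pos'])
im=viewer.camera('wrist');cv2.imwrite('pics/w1.png',im)
for t in ['weight','crucible','jar']: print(t,[(np.round(d['position'],3).tolist(),round(d['score'],2)) for d in finder.find_in('wrist',t)[:2]])
E
```

```text
2.6 [0.5062 0.1448 0.405 ] [0.7099 0.7043 0.0001 0.0003] [-0.736   0.1086  0.4012  1.7404 -0.0433  1.3009 -0.3334]
weight [([0.436, 0.122, 0.036], 0.6)]
crucible [([0.461, -0.11, 0.023], 0.7)]
jar [([0.548, 0.025, 0.06], 0.64)]
```

View pics/w1.png

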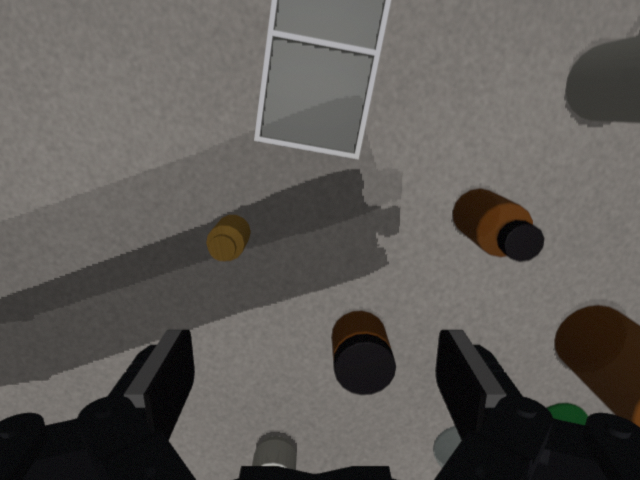

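The wrist view shows the weight knob at (222,246), the jar lid at (364,364), the bottle cap at (521,241) and tray_three's near corners at (257,139) and (358,157).

Run:
```python
from h import *
o=manip.get_obs()
for n,u,v,z in [('weight',222,246,.052),('wfoot',232,233,.01),('jar',364,364,.06),('bottle',521,241,.094),('t3a',257,139,.014),('t3b',358,157,.014)]: print(n,wray(u,v,z,o)*1000)
for u,v in [(197,270),(188,315)]: print(ray('top',u,v,.014)*1000)
```

```text
weight [431.5838 124.4611]
wfoot [431.7507 122.9525]
jar [548.2871  20.8571]
bottle [648.3734 142.493 ]
t3a [457.853  204.8771]
t3b [541.6002 190.5528]
[544.7936 182.4083]
[459.747  196.9035]
```

The wrist and side views agree, and the top camera is biased about 10 mm in y, so I'll trust the wrist. First pick is the weight at (432,123).

>>> arm_command([
  {"dp":[-11,-37,0],"spin":0},
  {"dp":[-11,-37,0],"spin":0},
  {"dp":[0,0,40],"spin":0},
  {"dp":[0,0,40],"spin":0},
  {"dp":[0,0,40],"spin":0},
])

```text
clock: 3.3
position: [0.4312, 0.1272, 0.284]
ee_rot: [0.706, 0.708, 0.001, 0.0]
ft_force: [-0.7, 1.0, -1.5]
grip_width: 0.999
grasp_force: 0.0
```

>>> arm_command([
  {"dp":[0,0,35],"spin":0},
  {"dp":[0,0,30],"spin":0},
  {"dp":[0,0,20],"spin":0},
  {"dp":[0,0,10],"spin":0},
  {"dp":[0,0,0],"spin":0},
])

```text
clock: 3.8
position: [0.4312, 0.1267, 0.1889]
ee_rot: [0.706, 0.708, -0.001, -0.0]
ft_force: [-0.8, -0.2, -0.3]
grip_width: 1.003
grasp_force: 0.0
```

>>> arm_command([
  {"dp":[-3,0,4],"spin":0},
  {"dp":[0,0,0],"spin":0},
  {"dp":[0,0,0],"spin":0},
  {"dp":[0,0,0],"spin":0},
  {"dp":[0,0,0],"spin":0},
], grip=1)

```text
clock: 4.3
position: [0.4319, 0.1233, 0.1865]
ee_rot: [0.707, 0.707, 0.001, -0.0]
ft_force: [-1.9, -1.1, 8.0]
grip_width: 0.36
grasp_force: 39.1
```

>>> arm_command([
  {"dp":[0,0,0],"spin":0},
  {"dp":[0,0,0],"spin":0},
  {"dp":[0,0,0],"spin":0},
  {"dp":[0,0,0],"spin":0},
  {"dp":[0,0,0],"spin":0},
])

```text
clock: 4.8
position: [0.4319, 0.1233, 0.1865]
ee_rot: [0.707, 0.707, 0.001, -0.0]
ft_force: [-2.5, -0.7, 7.1]
grip_width: 0.359
grasp_force: 39.1
```

>>> arm_command([
  {"dp":[0,0,-20],"spin":0},
  {"dp":[0,0,-40],"spin":0},
  {"dp":[0,0,-50],"spin":0},
  {"dp":[0,0,-50],"spin":0},
  {"dp":[0,0,-50],"spin":0},
])

```text
clock: 5.3
position: [0.431, 0.1227, 0.3979]
ee_rot: [0.707, 0.707, 0.0, -0.0]
ft_force: [1.8, 0.9, -2.9]
grip_width: 0.359
grasp_force: 40.8
```

>>> arm_command([
  {"dp":[35,22,0],"spin":0},
  {"dp":[35,22,0],"spin":0},
  {"dp":[35,22,0],"spin":0},
  {"dp":[32,22,0],"spin":0},
  {"dp":[0,0,0],"spin":0},
])

```text
clock: 5.8
position: [0.52, 0.265, 0.3941]
ee_rot: [0.705, 0.709, -0.0, -0.0]
ft_force: [-0.7, 0.3, -2.9]
grip_width: 0.36
grasp_force: 41.0
```

Run:
```python
from h import *
o=manip.get_obs();print(o['clock'],o['position'],o['ee_rot'],o['grasp_force'])
im=viewer.camera('wrist');cv2.imwrite('pics/w2.png',im)
```

```text
5.8 [0.52   0.265  0.3941] [ 0.7053  0.7089 -0.0005 -0.0003] 41.00571843562648
```

View pics/w2.png

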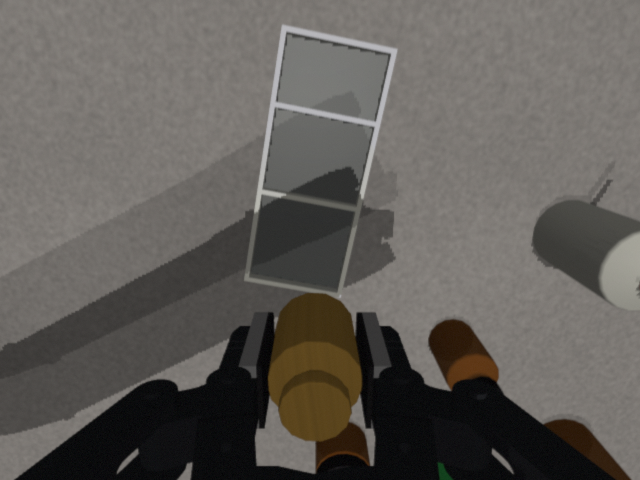

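Tray_three's outer corners are at (283,26), (396,48), (341,295) and (245,279). The weight is upright in the grip.

Run:
```python
from h import *
o=manip.get_obs()
P=np.array([wray(u,v,.014,o) for u,v in [(283,26),(396,48),(341,295),(245,279)]])*1000
print(P);c,s,a=cv2.minAreaRect(P.astype(np.float32));print(c,s,a)
l=(P[0]+P[1]-P[2]-P[3]);l/=np.linalg.norm(l);c=P.mean(0)
for n,k in [('jar',-62),('cru',13),('wt',75)]: print(n,c+l*k)
```

```text
[[495.4358 399.1741]
 [579.9543 384.6071]
 [543.3028 181.4616]
 [457.4068 196.7759]]
(518.6805419921875, 290.6914978027344) (206.60546875, 87.2503662109375) 79.77274322509766
jar [507.7965 229.5299]
cru [521.3793 303.2897]
wt [532.6077 364.2645]
```

>>> arm_command([
  {"dp":[0,0,0],"spin":0},
  {"dp":[0,0,0],"spin":0},
  {"dp":[0,0,0],"spin":0},
])

```text
clock: 6.15
position: [0.5194, 0.2591, 0.3962]
ee_rot: [0.708, 0.707, 0.0, -0.0]
ft_force: [-0.1, -0.3, -3.1]
grip_width: 0.357
grasp_force: 41.0
```

Run:
```python
from h import *
o=manip.get_obs();print(o['position'],o['joint_velocities'])
print('knob off',wray(315,405,.2596,o)*1000-o['position'][:2]*1000)
im=viewer.camera('wrist');print(manip.get_obs()['position'])
g=im.min(2);old=cv2.imread('pics/w2.png')
t=old[20:120,270:405]
r=cv2.matchTemplate(im,t,cv2.TM_CCOEFF_NORMED);print(cv2.minMaxLoc(r),'was (270,20)')
for n in ['tray_three']: print([d for d in finder.find_in('wrist',n)[:1]])
```

```text
[0.5194 0.2591 0.3962] [-0.0007  0.0009 -0.0048 -0.0049 -0.0006  0.0001 -0.0014]
knob off [ 0.1506 -4.2772]
[0.5195 0.2593 0.3962]
(-0.27627885341644287, 0.9483816027641296, (274, 19), (269, 11)) was (270,20)
[{'position': [0.5206, 0.3089, 0.006], 'score': 0.66}]
```

>>> arm_command([
  {"dp":[37,5,0],"spin":0},
  {"dp":[37,5,20],"spin":0},
  {"dp":[37,3,40],"spin":0},
  {"dp":[0,0,40],"spin":0},
  {"dp":[0,0,40],"spin":0},
])

```text
clock: 6.75
position: [0.5318, 0.3692, 0.2576]
ee_rot: [0.706, 0.708, 0.0, -0.0]
ft_force: [0.5, -0.4, -3.3]
grip_width: 0.354
grasp_force: 41.1
```

>>> arm_command([
  {"dp":[0,0,30],"spin":0},
  {"dp":[0,0,0],"spin":0},
  {"dp":[0,0,0],"spin":0},
  {"dp":[0,0,0],"spin":0},
])

```text
clock: 7.15
position: [0.5332, 0.3684, 0.2317]
ee_rot: [0.707, 0.707, 0.002, 0.0]
ft_force: [0.5, -0.5, -2.4]
grip_width: 0.357
grasp_force: 41.1
```

Run:
```python
from h import *
o=manip.get_obs();print(o['clock'],o['position'],o['ee_rot'],o['grasp_force'])
im=viewer.camera('wrist');cv2.imwrite('pics/w3.png',im)
im=viewer.camera('side');cv2.imwrite('pics/s3.png',im)
```

```text
7.15 [0.5332 0.3684 0.2317] [0.7072 0.707  0.0019 0.0001] 41.089710637461394
```

View pics/w3.png

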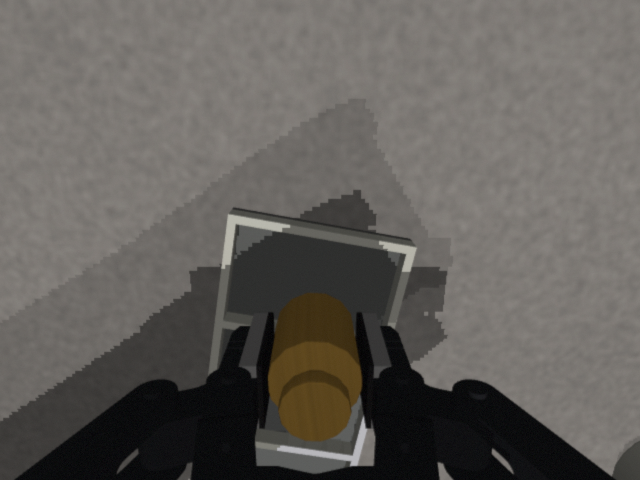

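Run:
```python
from h import *
o=manip.get_obs();print(o['position'])
for n,u,v,z in [('a',229,212,.014),('b',415,244,.014),('div',222,322,.014),('front',315,293,.0452),('knob',315,405,.0972),('side-top',315,344,.0832)]: print(n,wray(u,v,z,o)*1000)
```

```text
[0.5331 0.3684 0.2314]
a [495.0161 404.5857]
b [580.2028 389.3329]
div [488.0623 349.0926]
front [533.7301 378.7135]
knob [533.5199 366.2631]
side-top [533.5735 378.267 ]
```

>>> arm_command([
  {"dp":[4,0,15],"spin":0},
  {"dp":[0,0,15],"spin":0},
  {"dp":[0,0,7],"spin":0},
  {"dp":[0,0,3],"spin":0},
  {"dp":[0,0,0],"spin":0},
])

```text
clock: 7.75
position: [0.5318, 0.3721, 0.1903]
ee_rot: [0.707, 0.707, -0.001, -0.001]
ft_force: [-12.4, -6.6, 20.6]
grip_width: 0.36
grasp_force: 44.0
```

>>> arm_command([
  {"dp":[0,0,-1],"spin":0},
  {"dp":[0,0,0],"spin":0},
  {"dp":[0,0,0],"spin":0},
], grip=0)

```text
clock: 8.05
position: [0.5324, 0.372, 0.1896]
ee_rot: [0.707, 0.707, -0.0, 0.0]
ft_force: [0.2, -0.1, -0.5]
grip_width: 0.499
grasp_force: 0.0
```

>>> arm_command([
  {"dp":[0,0,-15],"spin":0},
  {"dp":[0,0,-40],"spin":0},
  {"dp":[0,0,-50],"spin":0},
  {"dp":[-30,0,-50],"spin":0},
  {"dp":[-50,-10,-30],"spin":0},
])

```text
clock: 8.55
position: [0.5242, 0.3055, 0.368]
ee_rot: [0.706, 0.708, 0.003, 0.0]
ft_force: [-0.3, -0.9, -0.2]
grip_width: 0.499
grasp_force: 0.0
```

Run:
```python
from h import *
o=manip.get_obs();print(o['clock'],o['position'],o['grip_width'])
im=viewer.camera('side');cv2.imwrite('pics/s4.png',im[300:480,60:300].repeat(3,0).repeat(3,1)[:540])
print(finder.find_in('side','weight')[:1])
```

```text
8.55 [0.5242 0.3055 0.368 ] 0.49894483955219215
[{'position': [0.5242, 0.3712, 0.0446], 'score': 0.59}]
```

View pics/s4.png

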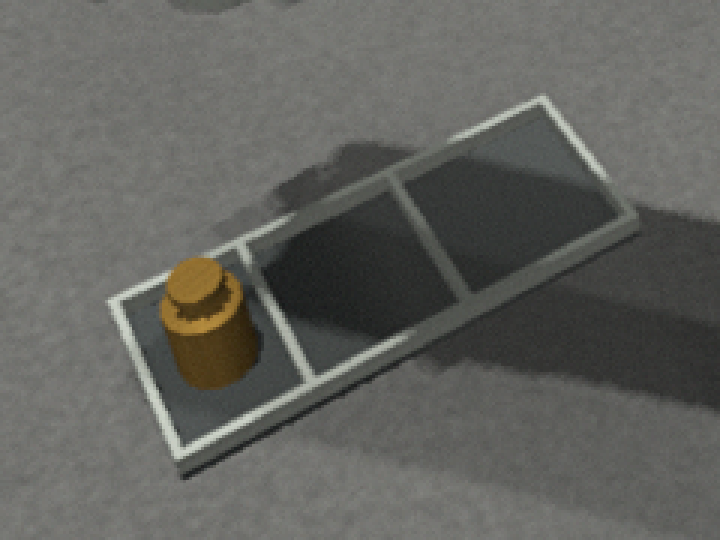

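The weight stands upright, centred in the smallest compartment. Next is the jar.

>>> arm_command([
  {"dp":[-50,5,0],"spin":0},
  {"dp":[-50,5,0],"spin":0},
  {"dp":[-50,5,0],"spin":0},
  {"dp":[-50,5,0],"spin":0},
  {"dp":[-50,5,0],"spin":0},
], grip=-1)

```text
clock: 9.15
position: [0.5486, 0.0533, 0.3642]
ee_rot: [0.707, 0.707, 0.001, 0.0]
ft_force: [0.8, -0.3, 0.1]
grip_width: 1.0
grasp_force: 0.0
```

>>> arm_command([
  {"dp":[-28,2,0],"spin":0},
  {"dp":[0,0,0],"spin":0},
  {"dp":[0,0,0],"spin":0},
  {"dp":[0,0,0],"spin":0},
])

```text
clock: 9.55
position: [0.5508, 0.0287, 0.3635]
ee_rot: [0.706, 0.708, 0.0, -0.0]
ft_force: [0.1, 0.7, 0.2]
grip_width: 1.003
grasp_force: 0.0
```

Run:
```python
from h import *
o=manip.get_obs();print(o['clock'],o['position'],o['ee_rot'])
im=viewer.camera('wrist');cv2.imwrite('pics/w5.png',im)
for t in ['jar','bottle','flask']: print(t,[(np.round(d['position'],3).tolist(),round(d['score'],2)) for d in finder.find_in('wrist',t)[:3]])
```

```text
9.55 [0.5508 0.0287 0.3635] [ 0.7065  0.7078  0.0003 -0.0002]
jar [([0.548, 0.018, 0.059], 0.68)]
bottle [([0.646, 0.134, 0.074], 0.87), ([0.648, -0.12, 0.036], 0.27)]
flask [([0.756, -0.087, 0.038], 0.66), ([0.655, -0.021, 0.051], 0.63), ([0.645, -0.117, 0.033], 0.6)]
```

View pics/w5.png

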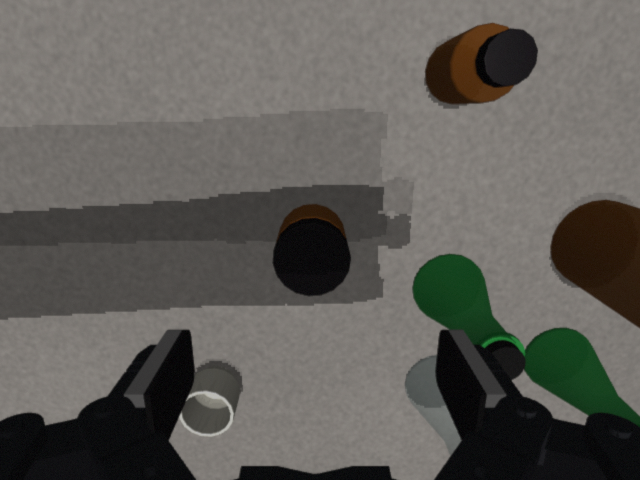

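The jar lid is at (312,257), the crucible rim at (208,414), the bottle cap at (507,57) and the clear flask's foot at (432,382).

Run:
```python
from h import *
o=manip.get_obs();print(o['position'])
for n,u,v,z in [('jar',312,257,.06),('cru',208,414,.044),('bottle',507,57,.094),('flaskfoot',432,383,.004)]: print(n,wray(u,v,z,o)*1000)
```

```text
[0.5508 0.0284 0.3633]
jar [549.11    11.9361]
cru [ 463.2732 -131.3052]
bottle [649.9002 133.743 ]
flaskfoot [ 658.4263 -129.9808]
```

>>> arm_command([
  {"dp":[-16,-2,30],"spin":0},
  {"dp":[0,0,45],"spin":0},
  {"dp":[0,0,45],"spin":0},
  {"dp":[0,0,30],"spin":0},
  {"dp":[0,0,15],"spin":0},
])

```text
clock: 10.25
position: [0.5478, 0.0118, 0.1956]
ee_rot: [0.707, 0.707, -0.002, -0.001]
ft_force: [-0.2, -0.3, -0.7]
grip_width: 0.999
grasp_force: 0.0
```

>>> arm_command([
  {"dp":[0,0,8],"spin":0},
  {"dp":[0,0,0],"spin":0},
  {"dp":[0,0,0],"spin":0},
])

```text
clock: 10.55
position: [0.5495, 0.0114, 0.1916]
ee_rot: [0.707, 0.707, 0.001, 0.001]
ft_force: [0.8, -0.3, 0.5]
grip_width: 1.0
grasp_force: 0.0
```

>>> arm_command([
  {"dp":[0,0,0],"spin":0},
  {"dp":[0,0,0],"spin":0},
  {"dp":[0,0,0],"spin":0},
  {"dp":[0,0,0],"spin":0},
  {"dp":[0,0,0],"spin":0},
], grip=1)

```text
clock: 11.05
position: [0.5492, 0.0114, 0.1913]
ee_rot: [0.707, 0.707, 0.001, 0.0]
ft_force: [-2.9, 1.2, 6.6]
grip_width: 0.621
grasp_force: 41.0
```

>>> arm_command([
  {"dp":[0,0,-30],"spin":0},
  {"dp":[0,0,-50],"spin":0},
  {"dp":[44,-8,0],"spin":0},
  {"dp":[44,-8,0],"spin":0},
  {"dp":[44,-8,0],"spin":0},
])

```text
clock: 11.55
position: [0.5243, 0.1446, 0.2711]
ee_rot: [0.707, 0.707, 0.001, 0.0]
ft_force: [1.2, 0.2, -2.0]
grip_width: 0.619
grasp_force: 43.1
```

>>> arm_command([
  {"dp":[44,-8,0],"spin":0},
  {"dp":[45,-9,0],"spin":0},
  {"dp":[0,0,20],"spin":0},
  {"dp":[0,0,20],"spin":0},
  {"dp":[0,0,0],"spin":0},
])

```text
clock: 12.05
position: [0.5066, 0.2322, 0.2281]
ee_rot: [0.707, 0.707, -0.002, -0.0]
ft_force: [-0.2, -0.6, -2.9]
grip_width: 0.621
grasp_force: 43.0
```

>>> arm_command([
  {"dp":[0,0,0],"spin":0},
  {"dp":[0,0,0],"spin":0},
])

```text
clock: 12.25
position: [0.5083, 0.2321, 0.2315]
ee_rot: [0.707, 0.707, 0.001, 0.0]
ft_force: [-0.3, -0.8, -1.5]
grip_width: 0.625
grasp_force: 43.0
```

Run:
```python
from h import *
o=manip.get_obs();print(o['clock'],o['position'],o['ee_rot'])
im=viewer.camera('wrist');cv2.imwrite('pics/w6.png',im)
```

```text
12.25 [0.5083 0.2321 0.2315] [0.7073 0.7069 0.0008 0.0002]
```

View pics/w6.png

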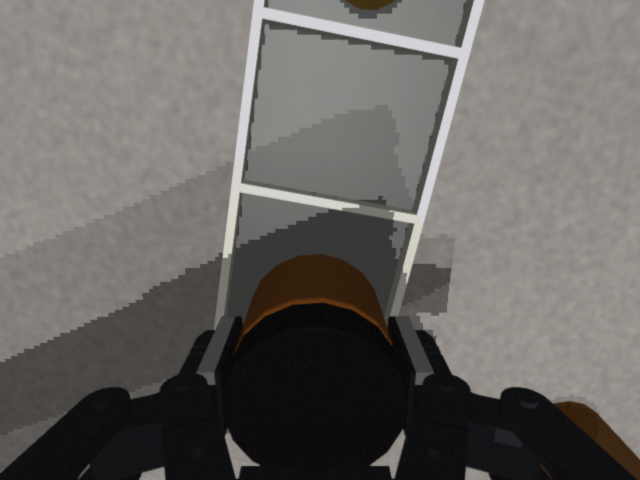

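The divider's top runs from (240,187) to (420,217), and the jar foot's front edge is at about (316,255).

Run:
```python
from h import *
o=manip.get_obs()
a,b=wray(240,187,.014,o)*1000,wray(420,217,.014,o)*1000
print(a,b,'front',wray(316,255,.0402,o)*1000,'lid',wray(316,390,.1,o)*1000)
c,d=wray(262,14,.014,o)*1000,wray(460,50,.014,o)*1000;print(c,d)
l=(c+d-a-b);l/=np.linalg.norm(l);m=(a+b)/2;n=(c+d)/2 # dividers at y=-22,+48
print('l',l,np.linalg.norm(n-m));C=m+22*l;print([C+l*k for k in(-62,13,75)])
```

```text
[475.6481 279.4321] [556.5606 265.6682] front [509.2187 256.6223] lid [508.9176 237.1253]
[488.1018 347.7326] [567.2941 334.8193]
l [0.1663 0.9861] 69.69686598978552
[array([509.4506, 233.1074]), array([521.9264, 307.0625]), array([532.2397, 368.1987])]
```

>>> arm_command([
  {"dp":[0,0,14],"spin":0},
  {"dp":[0,0,12],"spin":0},
  {"dp":[0,0,6],"spin":0},
  {"dp":[0,0,3],"spin":0},
  {"dp":[0,0,0],"spin":0},
])

```text
clock: 12.8
position: [0.5077, 0.2321, 0.1954]
ee_rot: [0.707, 0.707, -0.001, -0.0]
ft_force: [-5.0, -1.6, 6.9]
grip_width: 0.623
grasp_force: 43.5
```

>>> arm_command([
  {"dp":[0,0,0.5],"spin":0},
  {"dp":[0,0,0],"spin":0},
  {"dp":[0,0,0],"spin":0},
])

```text
clock: 13.1
position: [0.5077, 0.2321, 0.1953]
ee_rot: [0.707, 0.707, -0.0, -0.0]
ft_force: [-7.2, -2.7, 12.5]
grip_width: 0.622
grasp_force: 44.2
```

>>> arm_command([
  {"dp":[0,0,0],"spin":0},
  {"dp":[0,0,0],"spin":0},
  {"dp":[0,0,0],"spin":0},
], grip=-0.9)

```text
clock: 13.4
position: [0.5079, 0.2324, 0.1946]
ee_rot: [0.707, 0.707, 0.0, 0.0]
ft_force: [-0.7, 1.0, -0.2]
grip_width: 0.948
grasp_force: 0.0
```

>>> arm_command([
  {"dp":[0,0,-15],"spin":0},
  {"dp":[0,0,-40],"spin":0},
  {"dp":[0,0,-45],"spin":0},
  {"dp":[-40,0,-20],"spin":0},
  {"dp":[-50,-5,0],"spin":0},
])

```text
clock: 13.9
position: [0.5039, 0.1434, 0.3193]
ee_rot: [0.706, 0.708, 0.004, 0.001]
ft_force: [2.1, -1.2, 0.7]
grip_width: 0.952
grasp_force: 0.0
```

>>> arm_command([
  {"dp":[-50,-8,0],"spin":0},
  {"dp":[-50,-8,0],"spin":0},
  {"dp":[-50,-8,0],"spin":0},
  {"dp":[-50,-8,0],"spin":0},
  {"dp":[-50,-8,0],"spin":0},
], grip=-1)

```text
clock: 14.4
position: [0.4626, -0.1064, 0.3159]
ee_rot: [0.707, 0.707, 0.001, 0.0]
ft_force: [1.5, 0.4, -0.6]
grip_width: 1.001
grasp_force: 0.0
```

>>> arm_command([
  {"dp":[-23,0,0],"spin":0},
  {"dp":[0,0,0],"spin":0},
  {"dp":[0,0,0],"spin":0},
])

```text
clock: 14.7
position: [0.4634, -0.1273, 0.3154]
ee_rot: [0.707, 0.707, 0.0, 0.0]
ft_force: [-0.1, 0.4, -0.6]
grip_width: 1.001
grasp_force: 0.0
```

>>> arm_command([
  {"dp":[-4,0,40],"spin":0},
  {"dp":[0,0,40],"spin":0},
  {"dp":[0,0,30],"spin":0},
  {"dp":[0,0,13],"spin":0},
  {"dp":[0,0,6],"spin":0},
])

```text
clock: 15.2
position: [0.4635, -0.1302, 0.1851]
ee_rot: [0.707, 0.708, -0.0, -0.001]
ft_force: [0.3, -0.2, 0.5]
grip_width: 1.0
grasp_force: 0.0
```

>>> arm_command([
  {"dp":[0,0,0],"spin":0},
  {"dp":[0,0,0],"spin":0},
])

```text
clock: 15.4
position: [0.4641, -0.1311, 0.187]
ee_rot: [0.707, 0.707, 0.001, 0.001]
ft_force: [-0.2, -0.2, -0.0]
grip_width: 1.001
grasp_force: 0.0
```

>>> arm_command([
  {"dp":[0,0,0],"spin":0},
  {"dp":[0,0,0],"spin":0},
  {"dp":[0,0,0],"spin":0},
  {"dp":[0,0,0],"spin":0},
  {"dp":[0,0,0],"spin":0},
], grip=1, newtons=35)

```text
clock: 15.9
position: [0.4636, -0.1313, 0.1865]
ee_rot: [0.707, 0.707, 0.0, 0.0]
ft_force: [-2.8, 1.2, 8.2]
grip_width: 0.521
grasp_force: 34.8
```

>>> arm_command([
  {"dp":[0,0,-20],"spin":0},
  {"dp":[0,0,-40],"spin":0},
  {"dp":[0,0,-45],"spin":0},
  {"dp":[40,6,0],"spin":0},
  {"dp":[48,6,0],"spin":0},
])

```text
clock: 16.4
position: [0.4757, -0.0439, 0.2926]
ee_rot: [0.709, 0.706, 0.002, 0.001]
ft_force: [1.0, 0.9, -2.0]
grip_width: 0.519
grasp_force: 36.4
```

>>> arm_command([
  {"dp":[50,6,0],"spin":0},
  {"dp":[50,6,0],"spin":0},
  {"dp":[50,6,0],"spin":0},
  {"dp":[50,6,0],"spin":0},
  {"dp":[50,6,0],"spin":0},
])

```text
clock: 16.9
position: [0.505, 0.2069, 0.291]
ee_rot: [0.707, 0.707, 0.0, -0.0]
ft_force: [1.3, -0.8, -0.7]
grip_width: 0.52
grasp_force: 36.4
```

>>> arm_command([
  {"dp":[50,8,0],"spin":0},
  {"dp":[40,8,0],"spin":0},
  {"dp":[10,0,0],"spin":0},
  {"dp":[0,0,0],"spin":0},
  {"dp":[0,0,0],"spin":0},
])

```text
clock: 17.4
position: [0.5212, 0.3029, 0.2907]
ee_rot: [0.708, 0.707, -0.0, 0.0]
ft_force: [-0.0, -0.7, -0.8]
grip_width: 0.524
grasp_force: 36.4
```

>>> arm_command([
  {"dp":[4,1,30],"spin":0},
  {"dp":[0,0,30],"spin":0},
  {"dp":[0,0,15],"spin":0},
  {"dp":[0,0,0],"spin":0},
  {"dp":[0,0,0],"spin":0},
])

```text
clock: 17.9
position: [0.5226, 0.3076, 0.2168]
ee_rot: [0.708, 0.707, 0.0, 0.0]
ft_force: [-0.4, -0.3, -0.0]
grip_width: 0.521
grasp_force: 36.3
```

Run:
```python
from h import *
o=manip.get_obs();print(o['clock'],o['position'],o['ee_rot'])
im=viewer.camera('wrist');cv2.imwrite('pics/w7.png',im)
```

```text
17.9 [0.5226 0.3076 0.2168] [0.7075 0.7067 0.0004 0.0002]
```

View pics/w7.png

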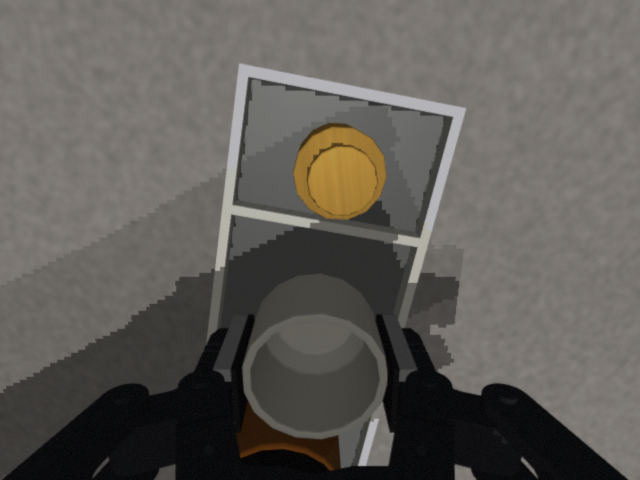

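The crucible hangs upright over the middle compartment, its rim at (315,377), between the divider and the jar.

>>> arm_command([
  {"dp":[0,0,12],"spin":0},
  {"dp":[0,0,8],"spin":0},
  {"dp":[0,0,4],"spin":0},
  {"dp":[0,0,2],"spin":0},
  {"dp":[0,0,0],"spin":0},
])

```text
clock: 18.45
position: [0.5219, 0.3082, 0.1905]
ee_rot: [0.707, 0.707, -0.0, -0.0]
ft_force: [-6.6, -4.4, 11.8]
grip_width: 0.522
grasp_force: 37.5
```

Run:
```python
from h import *
o=manip.get_obs();o['position']=np.array([.5226,.3076,.2168]);o['ee_rot']=[.7075,.7067,.0004,.0002]
m=(wray(232,209,.014,o)+wray(420,242,.014,o))*500
print('div',m,'goal',m-35*np.array([.175,.985]),'rim',wray(315,377,.0743,o)*1000)
```

```text
div [528.1464 340.9141] goal [522.0214 306.4391] rim [522.8389 308.9737]
```

>>> arm_command([
  {"dp":[0,0,0],"spin":0},
  {"dp":[0,0,0],"spin":0},
  {"dp":[0,0,0],"spin":0},
], grip=-0.7)

```text
clock: 18.75
position: [0.522, 0.3083, 0.1897]
ee_rot: [0.707, 0.707, 0.0, 0.0]
ft_force: [0.3, -0.5, -0.7]
grip_width: 0.849
grasp_force: 0.0
```

>>> arm_command([
  {"dp":[0,0,-15],"spin":0},
  {"dp":[0,0,-40],"spin":0},
  {"dp":[0,0,-50],"spin":0},
  {"dp":[0,0,-45],"spin":0},
  {"dp":[-38,0,0],"spin":0},
])

```text
clock: 19.25
position: [0.5224, 0.275, 0.3474]
ee_rot: [0.705, 0.709, 0.006, 0.0]
ft_force: [0.4, -0.1, 0.3]
grip_width: 0.847
grasp_force: 0.0
```

>>> arm_command([
  {"dp":[-45,8,0],"spin":0},
  {"dp":[-45,15,0],"spin":0},
  {"dp":[-45,15,0],"spin":0},
  {"dp":[-45,15,0],"spin":0},
  {"dp":[-45,15,0],"spin":0},
])

```text
clock: 19.75
position: [0.5903, 0.0433, 0.3412]
ee_rot: [0.707, 0.707, 0.001, 0.0]
ft_force: [1.2, 0.9, -0.1]
grip_width: 0.849
grasp_force: 0.0
```

>>> arm_command([
  {"dp":[-45,15,0],"spin":0},
  {"dp":[-45,15,0],"spin":0},
  {"dp":[-45,15,0],"spin":0},
  {"dp":[-40,12,0],"spin":0},
  {"dp":[0,13,0],"spin":0},
])

```text
clock: 20.25
position: [0.6589, -0.1377, 0.3413]
ee_rot: [0.71, 0.704, -0.001, 0.002]
ft_force: [-1.4, -1.1, 0.1]
grip_width: 0.848
grasp_force: 0.0
```

>>> arm_command([
  {"dp":[0,0,0],"spin":0},
  {"dp":[0,0,0],"spin":0},
  {"dp":[0,0,0],"spin":0},
])

```text
clock: 20.55
position: [0.6598, -0.1285, 0.3402]
ee_rot: [0.707, 0.708, 0.0, -0.0]
ft_force: [-0.0, -0.0, 1.2]
grip_width: 0.85
grasp_force: 0.0
```

Run:
```python
from h import *
o=manip.get_obs();print(o['clock'],o['position'],o['ee_rot'],o['joint_pos'])
im=viewer.camera('wrist');cv2.imwrite('pics/w8.png',im)
for t in ['flask']: print(t,[(np.round(d['position'],3).tolist(),round(d['score'],2)) for d in finder.find_in('wrist',t)[:3]])
```

```text
20.55 [ 0.6598 -0.1285  0.3402] [ 0.7065  0.7077  0.0003 -0.0002] [-0.278   0.5196  0.5724  1.4327 -0.286   1.2726  0.3198]
flask [([0.758, -0.095, 0.064], 0.91), ([0.66, -0.039, 0.109], 0.84), ([0.663, -0.117, 0.065], 0.72)]
```

View pics/w8.png

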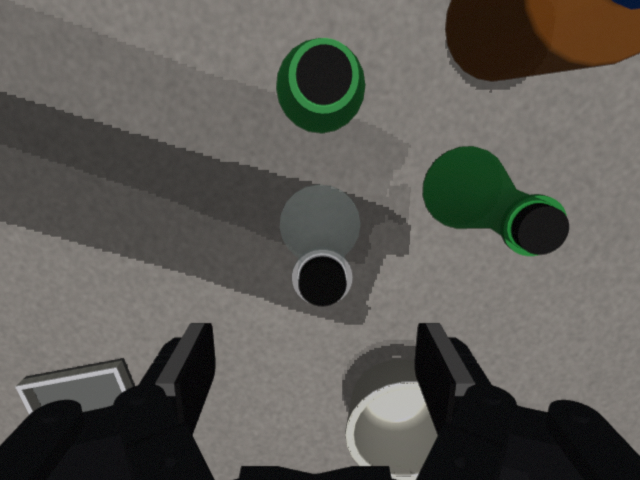

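The clear flask's stopper is at (322,281) and its foot at (320,225), between the fingers.

Run:
```python
from h import *
o=manip.get_obs()
for u,v,z in [(322,281,.116),(320,225,.004)]: print(wray(u,v,z,o)*1000)
```

```text
[ 663.5222 -129.4352]
[ 663.9881 -131.3799]
```

>>> arm_command([
  {"dp":[-2,4,25],"spin":0},
  {"dp":[0,0,35],"spin":0},
  {"dp":[0,0,25],"spin":0},
  {"dp":[0,0,12],"spin":0},
  {"dp":[0,0,4],"spin":0},
])

```text
clock: 21.15
position: [0.6637, -0.1312, 0.2379]
ee_rot: [0.707, 0.707, -0.0, -0.001]
ft_force: [-0.4, 0.5, 0.6]
grip_width: 0.846
grasp_force: 0.0
```

>>> arm_command([
  {"dp":[0,0,0],"spin":0},
  {"dp":[0,0,0],"spin":0},
])

```text
clock: 21.35
position: [0.6645, -0.1318, 0.2403]
ee_rot: [0.707, 0.707, 0.001, 0.001]
ft_force: [-0.4, -0.2, 0.1]
grip_width: 0.847
grasp_force: 0.0
```

>>> arm_command([
  {"dp":[0,0,0],"spin":0},
  {"dp":[0,0,0],"spin":0},
  {"dp":[0,0,0],"spin":0},
  {"dp":[0,0,0],"spin":0},
  {"dp":[0,0,0],"spin":0},
], grip=1)

```text
clock: 21.85
position: [0.664, -0.1318, 0.2392]
ee_rot: [0.707, 0.707, 0.0, -0.0]
ft_force: [-3.6, 0.4, 4.6]
grip_width: 0.288
grasp_force: 36.1
```

>>> arm_command([
  {"dp":[0,0,-20],"spin":0},
  {"dp":[0,0,-40],"spin":0},
  {"dp":[0,-20,-20],"spin":0},
  {"dp":[-30,-36,0],"spin":0},
  {"dp":[-34,-36,0],"spin":0},
])

```text
clock: 22.35
position: [0.5716, -0.195, 0.3191]
ee_rot: [0.706, 0.708, 0.001, 0.0]
ft_force: [0.2, -1.4, -1.1]
grip_width: 0.286
grasp_force: 36.5
```

>>> arm_command([
  {"dp":[-34,-36,0],"spin":0},
  {"dp":[-34,-36,0],"spin":0},
  {"dp":[-36,-34,0],"spin":0},
  {"dp":[0,0,0],"spin":0},
  {"dp":[0,0,0],"spin":0},
])

```text
clock: 22.85
position: [0.4652, -0.3006, 0.3189]
ee_rot: [0.708, 0.706, 0.0, 0.0]
ft_force: [0.4, 0.6, -1.3]
grip_width: 0.291
grasp_force: 36.5
```

>>> arm_command([
  {"dp":[0,0,0],"spin":0},
  {"dp":[0,0,0],"spin":0},
])

```text
clock: 23.05
position: [0.4671, -0.2985, 0.3185]
ee_rot: [0.706, 0.708, 0.0, -0.0]
ft_force: [-0.8, 0.7, -2.0]
grip_width: 0.286
grasp_force: 36.5
```

Run:
```python
from h import *
o=manip.get_obs();print(o['clock'],o['position'],o['ee_rot'],o['joint_pos'])
im=viewer.camera('wrist');cv2.imwrite('pics/w9.png',im)
```

```text
23.05 [ 0.4671 -0.2985  0.3185] [ 0.7063  0.708   0.     -0.0002] [-0.0964  0.2796  0.6832  1.7911 -0.1932  1.1389  0.6516]
```

View pics/w9.png

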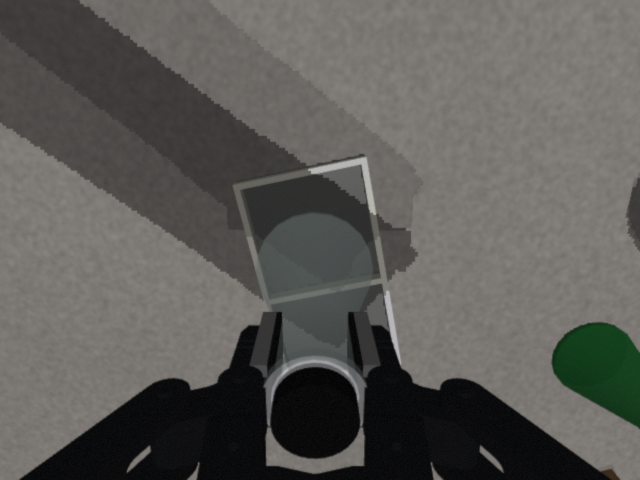

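The tray_two far corners are at (235,186) and (366,157), the divider runs (269,301)–(384,281), and the flask foot's front edge is at (314,213).

Run:
```python
from h import *
o=manip.get_obs()
w=lambda u,v,z:wray(u,v,z,o)*1000
a,b,c,d=w(235,186,.014),w(366,157,.014),w(269,301,.014),w(384,281,.014)
print(a,b,c,d,np.linalg.norm(a-b))
m,n=(a+b)/2,(c+d)/2; l=(n-m)/np.linalg.norm(n-m);print(m,n,l,np.linalg.norm(n-m))
e=(b-a);lp=np.array([e[1],-e[0]])/np.linalg.norm(e);print('perp',lp)
print('goal flask',m+44*lp,'bottle',m+120*lp)
print('front',w(314,213,.0853),'stop',w(315,412,.195))
```

```text
[ 415.2499 -266.7648] [ 499.5235 -248.0553] [ 434.7208 -348.793 ] [ 515.5645 -333.2489] 86.32544900198054
[ 457.3867 -257.4101] [ 475.1426 -341.021 ] [ 0.2077 -0.9782] 85.47546483356291
perp [ 0.2167 -0.9762]
goal flask [ 466.9229 -300.3642] bottle [ 483.3946 -374.5578]
front [ 466.5972 -267.263 ] stop [ 467.0283 -294.7447]
```

>>> arm_command([
  {"dp":[-3,0,30],"spin":0},
  {"dp":[0,0,25],"spin":0},
  {"dp":[0,0,10],"spin":0},
  {"dp":[0,0,5],"spin":0},
  {"dp":[0,0,0],"spin":0},
])

```text
clock: 23.6
position: [0.4664, -0.3025, 0.2488]
ee_rot: [0.707, 0.707, -0.0, -0.0]
ft_force: [1.0, 0.0, -1.4]
grip_width: 0.284
grasp_force: 36.5
```

>>> arm_command([
  {"dp":[0,0,3],"spin":0},
  {"dp":[0,0,2],"spin":0},
  {"dp":[0,0,0],"spin":0},
  {"dp":[0,0,0],"spin":0},
])

```text
clock: 24.0
position: [0.4661, -0.3028, 0.244]
ee_rot: [0.707, 0.707, 0.0, 0.0]
ft_force: [-0.4, -0.4, -1.1]
grip_width: 0.283
grasp_force: 36.5
```

>>> arm_command([
  {"dp":[0,0,1],"spin":0},
  {"dp":[0,0,0.5],"spin":0},
  {"dp":[0,0,0],"spin":0},
  {"dp":[0,0,0],"spin":0},
])

```text
clock: 24.4
position: [0.4661, -0.3029, 0.2431]
ee_rot: [0.707, 0.707, 0.0, 0.0]
ft_force: [-2.5, 2.5, 8.5]
grip_width: 0.287
grasp_force: 37.6
```

>>> arm_command([
  {"dp":[0,0,0],"spin":0},
  {"dp":[0,0,0],"spin":0},
  {"dp":[0,0,0],"spin":0},
], grip=-0.4)

```text
clock: 24.7
position: [0.4661, -0.3027, 0.2422]
ee_rot: [0.707, 0.707, 0.0, -0.0]
ft_force: [-0.4, -0.3, 1.0]
grip_width: 0.701
grasp_force: 0.0
```

>>> arm_command([
  {"dp":[0,0,-15],"spin":0},
  {"dp":[0,0,-40],"spin":0},
  {"dp":[0,0,-45],"spin":0},
  {"dp":[0,0,-30],"spin":0},
  {"dp":[36,14,0],"spin":0},
])

```text
clock: 25.2
position: [0.4784, -0.2718, 0.3782]
ee_rot: [0.71, 0.704, 0.001, 0.004]
ft_force: [0.1, -0.7, -1.2]
grip_width: 0.7
grasp_force: 0.0
```

>>> arm_command([
  {"dp":[45,18,0],"spin":0},
  {"dp":[45,18,0],"spin":0},
  {"dp":[45,18,0],"spin":0},
  {"dp":[45,18,0],"spin":0},
  {"dp":[45,18,0],"spin":0},
], grip=-1)

```text
clock: 25.7
position: [0.5703, -0.04, 0.3737]
ee_rot: [0.707, 0.707, 0.001, 0.0]
ft_force: [1.0, -0.2, -0.1]
grip_width: 1.003
grasp_force: 0.0
```

>>> arm_command([
  {"dp":[45,20,0],"spin":0},
  {"dp":[45,20,0],"spin":0},
  {"dp":[45,20,0],"spin":0},
  {"dp":[35,15,0],"spin":0},
  {"dp":[0,5,0],"spin":0},
])

```text
clock: 26.2
position: [0.6502, 0.1353, 0.3723]
ee_rot: [0.704, 0.71, 0.001, -0.001]
ft_force: [-1.1, -0.2, -0.4]
grip_width: 1.002
grasp_force: 0.0
```

>>> arm_command([
  {"dp":[0,0,0],"spin":0},
  {"dp":[0,0,0],"spin":0},
  {"dp":[0,0,0],"spin":0},
])

```text
clock: 26.5
position: [0.6498, 0.1266, 0.373]
ee_rot: [0.708, 0.706, 0.0, 0.0]
ft_force: [-0.7, -0.8, -0.6]
grip_width: 1.001
grasp_force: 0.0
```

Run:
```python
from h import *
o=manip.get_obs();print(o['clock'],o['position'],o['ee_rot'])
im=viewer.camera('wrist');cv2.imwrite('pics/w10.png',im)
for t in ['bottle']: print(t,[(np.round(d['position'],3).tolist(),round(d['score'],2)) for d in finder.find_in('wrist',t)[:3]])
# cap (black, above mid image)
m=((im.max(2)<70)*255).astype(np.uint8);m[330:]=0
n,l,s,c=cv2.connectedComponentsWithStats(m)
for i in range(1,n):
    if s[i,4]>300: print(s[i],c[i],wray(*c[i],.094,o)*1000)
```

```text
26.5 [0.6498 0.1266 0.373 ] [0.7079 0.7063 0.0001 0.0002]
bottle [([0.652, 0.145, 0.072], 0.92)]
[  35    0  125  115 9582] [94.6798 68.0894] [531.372  227.3411]
[174   0  16 140 671] [181.3607  67.6483] [578.2264 227.4666]
[ 402    2   71   98 2784] [425.9418  63.1254] [710.2601 229.4509]
[475   2  36  64 688] [485.7413  39.952 ] [741.0912 240.7076]
[    0   175   388    94 14081] [188.6968 225.9499] [573.6835 138.8454]
[ 295  207   46   49 1771] [317.5709 230.677 ] [651.8442 135.6723]
[ 422  305   78   25 1365] [460.3011 319.4176] [745.2233  75.0766]
```

View pics/w10.png

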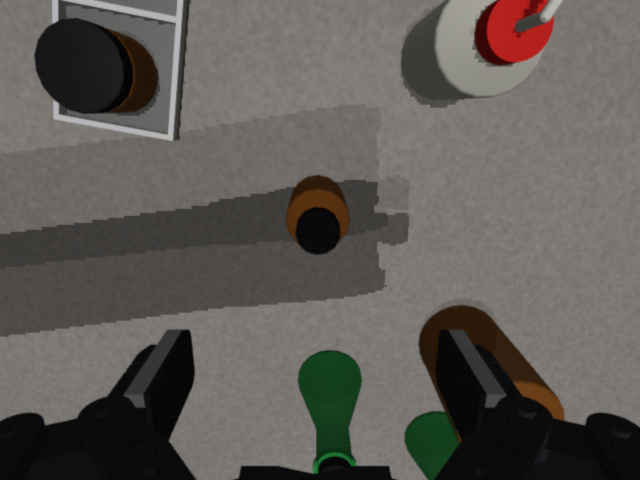

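The bottle cap is at (318,231), which is (652,135) in the world. The jar sits in its compartment.

>>> arm_command([
  {"dp":[8,2,40],"spin":0},
  {"dp":[0,0,45],"spin":0},
  {"dp":[0,0,45],"spin":0},
  {"dp":[0,0,28],"spin":0},
  {"dp":[0,0,12],"spin":0},
])

```text
clock: 27.1
position: [0.6508, 0.1357, 0.1993]
ee_rot: [0.707, 0.707, -0.002, -0.001]
ft_force: [-1.3, 0.6, -0.7]
grip_width: 1.001
grasp_force: 0.0
```

>>> arm_command([
  {"dp":[0,0,3],"spin":0},
  {"dp":[0,0,0],"spin":0},
  {"dp":[0,0,0],"spin":0},
])

```text
clock: 27.4
position: [0.6528, 0.1363, 0.2013]
ee_rot: [0.707, 0.707, 0.001, 0.001]
ft_force: [-0.9, 0.3, 0.8]
grip_width: 1.0
grasp_force: 0.0
```

>>> arm_command([
  {"dp":[0,0,0],"spin":0},
  {"dp":[0,0,0],"spin":0},
  {"dp":[0,0,0],"spin":0},
  {"dp":[0,0,0],"spin":0},
  {"dp":[0,0,0],"spin":0},
], grip=1, newtons=40)

```text
clock: 27.9
position: [0.6522, 0.1364, 0.2001]
ee_rot: [0.707, 0.707, 0.0, 0.0]
ft_force: [-3.5, 0.9, 6.3]
grip_width: 0.505
grasp_force: 40.5
```

>>> arm_command([
  {"dp":[0,0,-20],"spin":0},
  {"dp":[0,0,-45],"spin":0},
  {"dp":[0,0,-50],"spin":0},
  {"dp":[0,0,-50],"spin":0},
  {"dp":[-31,-9,0],"spin":0},
])

```text
clock: 28.4
position: [0.6445, 0.1096, 0.3716]
ee_rot: [0.705, 0.709, 0.006, 0.002]
ft_force: [1.1, -0.1, -1.9]
grip_width: 0.502
grasp_force: 41.4
```

>>> arm_command([
  {"dp":[-45,-15,0],"spin":0},
  {"dp":[-45,-15,0],"spin":0},
  {"dp":[-45,-15,0],"spin":0},
  {"dp":[-45,-15,0],"spin":0},
  {"dp":[-45,-15,0],"spin":0},
])

```text
clock: 28.9
position: [0.5669, -0.1214, 0.3641]
ee_rot: [0.707, 0.707, 0.0, -0.0]
ft_force: [0.6, -1.1, -1.7]
grip_width: 0.503
grasp_force: 41.3
```

>>> arm_command([
  {"dp":[-45,-15,0],"spin":0},
  {"dp":[-45,-15,0],"spin":0},
  {"dp":[-45,-15,0],"spin":0},
  {"dp":[-45,-15,0],"spin":0},
  {"dp":[-45,-15,0],"spin":0},
])

```text
clock: 29.4
position: [0.492, -0.3462, 0.3642]
ee_rot: [0.707, 0.707, 0.0, -0.0]
ft_force: [2.2, -0.1, -2.0]
grip_width: 0.504
grasp_force: 41.3
```

>>> arm_command([
  {"dp":[-30,-10,0],"spin":0},
  {"dp":[0,0,0],"spin":0},
  {"dp":[0,0,0],"spin":0},
  {"dp":[0,0,0],"spin":0},
])

```text
clock: 29.8
position: [0.4837, -0.3736, 0.3639]
ee_rot: [0.707, 0.708, 0.0, -0.0]
ft_force: [-0.1, 1.0, -2.7]
grip_width: 0.5
grasp_force: 41.3
```

Run:
```python
from h import *
o=manip.get_obs();print(o['clock'],o['position'],o['ee_rot'],o['joint_pos'])
im=viewer.camera('wrist');cv2.imwrite('pics/w11.png',im)
```

```text
29.8 [ 0.4837 -0.3736  0.3639] [ 0.7065  0.7077  0.0003 -0.0004] [ 0.0503  0.3765  0.6815  1.5868 -0.246   1.2665  0.7734]
```

View pics/w11.png

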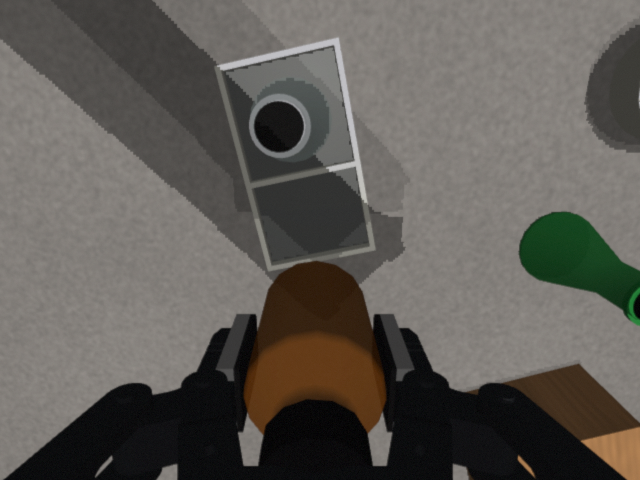

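Tray_two's corners are at (218,67), (339,40), (374,247) and (269,270). The flask stands upright in the larger compartment.

Run:
```python
from h import *
o=manip.get_obs()
w=lambda u,v,z:wray(u,v,z,o)*1000
P=np.array([w(u,v,.014) for u,v in [(218,67),(339,40),(374,247),(269,270)]]);c=P.mean(0)
l=P[2]+P[3]-P[0]-P[1];print(P,np.linalg.norm(l)/2);l/=np.linalg.norm(l)
print('flask goal',c-34*l,'bottle goal',c+42*l,'stopper',w(279,126,.12))
print('front',w(316,262,.1638))
```

```text
[[ 416.5663 -266.2651]
 [ 500.3066 -249.0652]
 [ 531.0911 -397.7093]
 [ 447.2228 -417.4304]] 153.02017580935453
flask goal [ 466.9708 -299.3097] bottle goal [ 482.2287 -373.7624] stopper [ 466.4788 -301.2927]
front [ 484.4081 -355.2459]
```

>>> arm_command([
  {"dp":[2,-1,35],"spin":0},
  {"dp":[0,0,45],"spin":0},
  {"dp":[0,0,40],"spin":0},
  {"dp":[0,0,20],"spin":0},
  {"dp":[0,0,8],"spin":0},
])

```text
clock: 30.35
position: [0.4822, -0.3709, 0.2138]
ee_rot: [0.706, 0.708, -0.0, -0.002]
ft_force: [-0.1, 0.2, -1.4]
grip_width: 0.501
grasp_force: 41.3
```

>>> arm_command([
  {"dp":[0,0,4],"spin":0},
  {"dp":[0,0,3],"spin":0},
  {"dp":[0,0,2],"spin":0},
  {"dp":[0,0,0],"spin":0},
  {"dp":[0,0,0],"spin":0},
])

```text
clock: 30.85
position: [0.4822, -0.3728, 0.2079]
ee_rot: [0.707, 0.707, 0.0, 0.0]
ft_force: [-0.4, 0.0, -1.9]
grip_width: 0.506
grasp_force: 41.4
```

>>> arm_command([
  {"dp":[0,0,2],"spin":0},
  {"dp":[0,0,1.5],"spin":0},
  {"dp":[0,0,0.5],"spin":0},
  {"dp":[0,0,0],"spin":0},
  {"dp":[0,0,0],"spin":0},
])

```text
clock: 31.35
position: [0.4821, -0.3729, 0.204]
ee_rot: [0.707, 0.707, 0.0, 0.0]
ft_force: [-3.0, 2.5, 7.9]
grip_width: 0.502
grasp_force: 42.2
```

Contact with the floor. I'll release, lift and check.

>>> arm_command([
  {"dp":[0,0,0],"spin":0},
  {"dp":[0,0,0],"spin":0},
  {"dp":[0,0,0],"spin":0},
], grip=-0.7)

```text
clock: 31.65
position: [0.4821, -0.3727, 0.2032]
ee_rot: [0.707, 0.707, 0.0, 0.0]
ft_force: [-0.2, 0.6, -0.6]
grip_width: 0.851
grasp_force: 0.0
```

>>> arm_command([
  {"dp":[0,0,-15],"spin":0},
  {"dp":[0,0,-40],"spin":0},
  {"dp":[0,0,-45],"spin":0},
  {"dp":[0,0,-45],"spin":0},
  {"dp":[0,0,-30],"spin":0},
])

```text
clock: 32.15
position: [0.4817, -0.3733, 0.3828]
ee_rot: [0.707, 0.707, 0.001, 0.002]
ft_force: [0.7, -0.4, -0.1]
grip_width: 0.852
grasp_force: 0.0
```

>>> arm_command([
  {"dp":[0,0,0],"spin":0},
  {"dp":[0,0,0],"spin":0},
  {"dp":[0,0,0],"spin":0},
])

```text
clock: 32.45
position: [0.4818, -0.3724, 0.3775]
ee_rot: [0.707, 0.707, -0.0, -0.001]
ft_force: [-0.2, -0.4, -0.7]
grip_width: 0.85
grasp_force: 0.0
```

Run:
```python
from h import *
o=manip.get_obs();print(o['clock'],o['position'],o['grip_width'])
im=viewer.camera('side');cv2.imwrite('pics/s12.png',im)
```

```text
32.45 [ 0.4818 -0.3724  0.3775] 0.8503334528404557
```

View pics/s12.png

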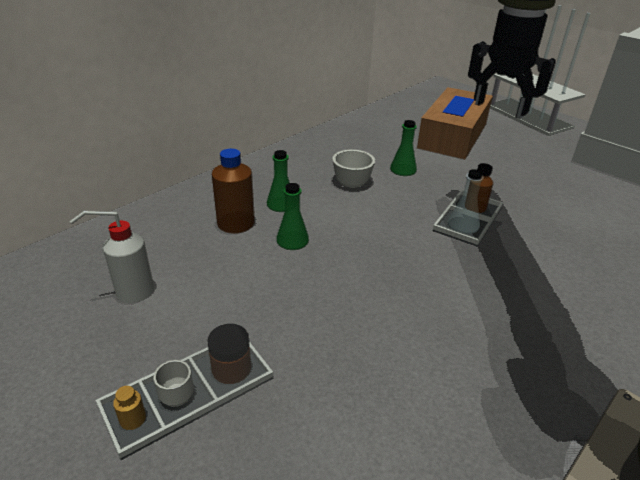

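The side view shows all five things upright in their compartments: weight (128,408), crucible (174,384), jar (230,354), and flask and bottle around (475,195). The bystanders haven't moved and the gripper is clear.

```bash
python3 -c "
from workcell import manip
print(manip.hand_in())"
```

```text
the job is handed in; nothing more can be done
None
```

I made up both kits and handed the job in at about 32.5 s; the last camera view showed all five things upright in their compartments and the bystanders unmoved, but the hand-in call returned no verdict.

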